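# Slide the specimen under the microscope objective

### The job

Take the carrier that holds the flat glass slide by its upright handle and slide it in from the open front of the little microscope, so that it lies flat on the stage, centred under the objective, with its handle pointing straight out of the front. The gap is low: nothing may touch the objective. Leave the carrier with the round dish where it is.

Things in the scene. Friction and masses are not known exactly. Their poses are not given: they have to be found in the camera images.
- slide_carrier: Loose flat aluminium paddle, 6 mm thick, about 90 g: rectangular head 86 x 40 mm with a fixed glass slide 76 x 26 x 1 mm (7 mm thick in all), tail 28 mm wide. Origin on the underside, right below the slide's centre; x runs from handle to head, z up. Head ends at x = +43 mm, tail at x = -126 mm.
- slide_handle (a point): Centre of the slide carrier's handle, an upright black block on the tail: 12 mm thick (along the carrier's y), 24 mm long (x), 44 mm high. The point is half-way up, 110 mm behind the carrier's origin (-x) and 28 mm above the underside; the block's top is 22 mm higher. Axes as the carrier's. Grasp across the 12 mm.
- dish_handle (a point): The same point on the other carrier, which has an equal tail and handle but a round head 66 mm across with a petri dish on it (20 mm high in all, too high for the gap); it must stay where it is. The two lie side by side, about 125 mm apart; which is which varies.
- objective: Objective of the small fixed microscope. Origin: lens centre, its lowest point, 16 mm above the flat stage (stage top 16 mm above the table). x points from the stage's open front to the column, z up. Stage 90 mm wide, x -85 to +90 mm, white disc below the lens. Across: 14 mm at the tip, 31 mm from 20 mm up, 38 mm from 43 mm up. Column's foot from x = +55 mm; microscope's top 156 mm above this point.

How it is judged:
By the outcome, as a careful person would: the job done as asked, in the order asked, and still so for the second after the job is handed in, with the robot touching nothing.
It also fails if it takes over 48 s, if anything falls off the work surface, if the arm or the gripper's body presses on something with over 40 N, if the wrist force passes 120 N, or if a joint passes its speed limit or range.

### The arm

A 6-joint arm with a two-finger parallel gripper is mounted at the origin on a cart in front of the work surface, level with it; the furniture and walls round the work are solid. World frame = base frame: x ahead of the robot, y to its left, z up, the work surface at z = 0. Lengths are in m, angles in rad, forces in N, time in s.
With the tool pointing down it reaches from about 0.375 to 0.975 m from the base axis. Payload 3.8 kg.
Tool frame: the origin (TCP) lies at the very end of the fingers, on their centre line; the grasp point (between the pads) lies 19 mm behind it; z points along the fingers, y is the line along which they close (so a half turn about z gives the same grasp; the last joint's range is limited). The gripper opens to 85 mm and grips with 20 to 120 N. Pads are 22 mm wide; open, the fingers measure 114 mm over their backs; the gripper's body (76 mm by 85 mm) begins 54 mm behind the grasp point. The pads swing forward as they close: fully open they stand 13 mm farther back than shut.
Start: joints at [1.212, 0.264, 1.604, -0, 1.274, -0.037], TCP at [0.213, 0.64, 0.231] pointing down, gripper open.
Joint ranges: [-2.63, 2.63], [-0.94, 2.18], [0.31, 2.57], [-1.31, 4.45], [0, 2.66], [-2.55, 2.55]. Speed limits (rad/s): [2.57, 2.57, 3.14, 3.14, 3.14, 3.14].

### API

Orientations are given as a rotation vector (axis times angle).
In Python, from workcell import monitor, viewer, workorder gives the robot as it stands.
- The arm moves only by the tool jog_arm, never from a script. Its argument "commands" is a list of rows, each an object with "travel": the shift along the tool's x, y, z in mm, a list of three; "rot": the turn, a rotation vector about the tool's x, y, z in degrees, a list of three; "claw": the closure in counts, from 0 (fully open) to 255 (shut). A call has exactly 5 rows; each row shifts and turns the commanded pose from where the row before left it, along the tool's axes as they then stand; what a row does not reach is not made up. A row lasts 1/10 s, in which the tool goes at most 50 mm and 8.59 degrees, less where a joint would pass 70% of its speed; a pose out of reach is approached as far as the arm can. A call is refused whole if a number of a shift passes 50 or a number of a turn 8.59, either way. A call with a gripper value outside its range is refused whole. The fingers move at their own pace and stop on an object; "force" is the grip in N (left out, the last holds). Time passes only in rows, so rows that do not move let the fingers close, or fill a call up. It gives the time, the measured TCP pose, the force, the opening and the grip force at its end, in the units of the state.
- monitor.read_state(): the state, without advancing time (a new reading comes with each control period).
- viewer.read_camera(name): name is "scene" or "top" or "wrist"; returns a dict with "color" (384x512x3 uint8, blue, green, red), "camera_matrix" (3x3 intrinsics, pixels), "R" (3x3) and "t" (3): a world point X has camera coordinates R X + t. Camera axes: x right, y down, z forward; pixel columns grow to the right and rows downward; lengths in m; the calibration is good to about 2 mm. The wrist camera is an equidistant fisheye: a pixel r from the principal point sees the ray r / f radians off the axis. A picture is of the moment at which its call begins. There is no depth.
- workorder.finish_job(): hands the job in; it is judged then, once.
The state is a dict: "time": time; "q": joint angles; "joint_vel": joint speeds; "joint_torque": joint torques, N m; "tool_pos": TCP position; "tcp_rot": TCP orientation; "wrist_force": force on the tool from outside, world axes, zero at the start; "torque": the same for the moment, N m; "width": opening from 0.0 (shut) to 1.0 (fully open); "grip_force": force on a finger pad.
Only numpy, scipy, OpenCV 4.12 (cv2) and the standard library are available. Lean on these libraries where they do the work, as an engineer would, in place of code of your own. Each camera call takes 0.05 s, during which the arm holds its last target. There are 200 camera calls.

## Working session

There is one attempt and no reset: what is moved stays moved. The work goes in short steps, Python scripts to look and compute and a tool call to move; the robot and the scene stay as the last step left them, time stands still between calls to the robot, and variables do not carry over. Pictures are saved under pics/ and viewed, at most 10 in all, crops included, and the job is handed in when it is done.

Besides the shell and the picture viewer there is one more tool, called after "Call:" by a JSON object that holds its "api" and its "payload". jog_arm: Moves the arm, as the interface text tells. Its arguments: {"type":"object","properties":{"commands":{"type":"array","items":{"type":"object","properties":{"travel":{"type":"array","items":{"type":"number"}},"rot":{"type":"array","items":{"type":"number"}},"claw":{"type":"number"}}}},"force":{"type":"number"}},"required":["commands"]}

```bash
mkdir -p pics; python3 - <<'E'
from workcell import monitor, viewer
import cv2,numpy as np,pickle
s=monitor.read_state();print(s['time'],s['tool_pos'],s['tcp_rot'],s['width'])
d={n:viewer.read_camera(n) for n in("scene","top")}
pickle.dump(d,open('d0.pkl','wb'))
for n in d:
    cv2.imwrite(f'pics/{n}0.png',d[n]['color']); c=d[n]; print(n,c['camera_matrix'].tolist(),(-c['R'].T@c['t']).round(3),c['R'].round(3).tolist())
E
```

```text
0.0 [0.2132311  0.63964476 0.22994171] [-0.50321913 -3.10056711  0.00351089] 1.0003150628619746
scene [[414.9925312879795, 0.0, 257.4788495177215], [0.0, 414.9925312879795, 187.2017447398504], [0.0, 0.0, 1.0]] [ 0.041 -0.156  0.632] [[0.652, -0.758, 0.016], [-0.502, -0.447, -0.74], [0.568, 0.475, -0.672]]
top [[421.74229345373175, 0.0, 255.57373245033452], [0.0, 421.74229345373175, 175.41003179499342], [0.0, 0.0, 1.0]] [0.411 0.236 0.894] [[0.02, -1.0, -0.002], [-0.99, -0.019, -0.142], [0.142, 0.005, -0.99]]
```

View pics/scene0.png

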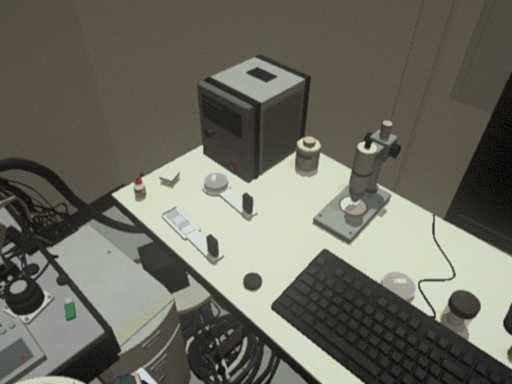

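View pics/top0.png

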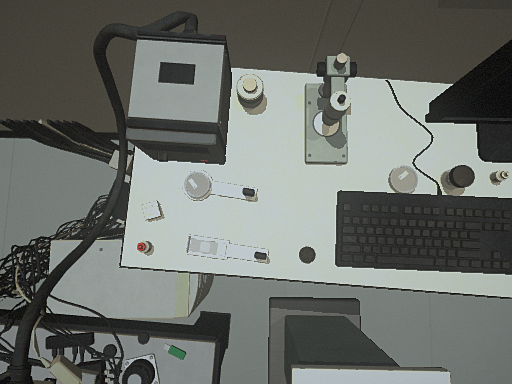

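The scene view shows the slide carrier nearest the table edge: slide at about (180,220), handle at (212,245). The dish carrier is behind it, with its handle at (248,204). The microscope is at (355,200), open towards the robot. In the top view, the slide carrier spans (188..268, 247) with its handle at (261,256), the dish handle is at (249,192), and the stage spans (305..348, 84..163) with its disc at (326,123).

```bash
cat >h.py <<'E'
import numpy as np,cv2
def ray(c,uv):
    K=c['camera_matrix'];d=c['R'].T@np.linalg.solve(K,[uv[0],uv[1],1.]);return -c['R'].T@c['t'],d
def onz(c,uv,z):
    o,d=ray(c,uv);return o+d*(z-o[2])/d[2]
def proj(c,X):
    p=c['R']@np.asarray(X)+c['t'];p=c['camera_matrix']@(p/p[2]);return p[:2]
def tri(*cs):
    A=0;b=0
    for c,uv in cs:
        o,d=ray(c,uv);d=d/np.linalg.norm(d);P=np.eye(3)-np.outer(d,d);A=A+P;b=b+P@o
    return np.linalg.solve(A,b)
E
python3 - <<'E'
import pickle;from h import *
d=pickle.load(open('d0.pkl','rb'));t=d['top'];s=d['scene']
a=cv2.resize(t['color'][222:272,180:280],None,fx=4,fy=4,interpolation=cv2.INTER_CUBIC)
b=cv2.resize(t['color'][80:170,295:355],None,fx=4,fy=4,interpolation=cv2.INTER_CUBIC)
e=cv2.resize(s['color'][195:265,150:250],None,fx=4,fy=4,interpolation=cv2.INTER_CUBIC)
f=cv2.resize(s['color'][130:245,310:395],None,fx=3,fy=3,interpolation=cv2.INTER_CUBIC)
im=np.zeros((600,800,3),np.uint8)
im[:200,:400]=a;im[:360,400:640]=b;im[210:490,:400]=e;im[250:595,545:800]=f
cv2.imwrite('pics/c1.png',im)
for n,c,box in(('top',t,(180,222,280,272)),('scene',s,(195,230,225,262)),('top dish',t,(235,180,262,200))):
    g=cv2.cvtColor(c['color'],cv2.COLOR_BGR2GRAY);x0,y0,x1,y1=box
    m=(g[y0:y1,x0:x1]<60).astype(np.uint8)
    k,l,st,ce=cv2.connectedComponentsWithStats(m)
    print(n,[(st[i].tolist(),(ce[i]+[x0,y0]).round(1).tolist()) for i in range(1,k) if st[i,4]>15])
# stage corners guess
for uv in((305,163),(348,162),(305,84)): print(onz(t,uv,.016).round(4))
E
```

```text
top [([75, 30, 11, 7, 19], [261.6, 253.7])]
scene []
top dish [([8, 8, 12, 8, 31], [249.4, 192.6])]
[0.5651 0.1365 0.016 ]
[0.5691 0.0457 0.016 ]
[0.7391 0.1371 0.016 ]
```

View pics/c1.png

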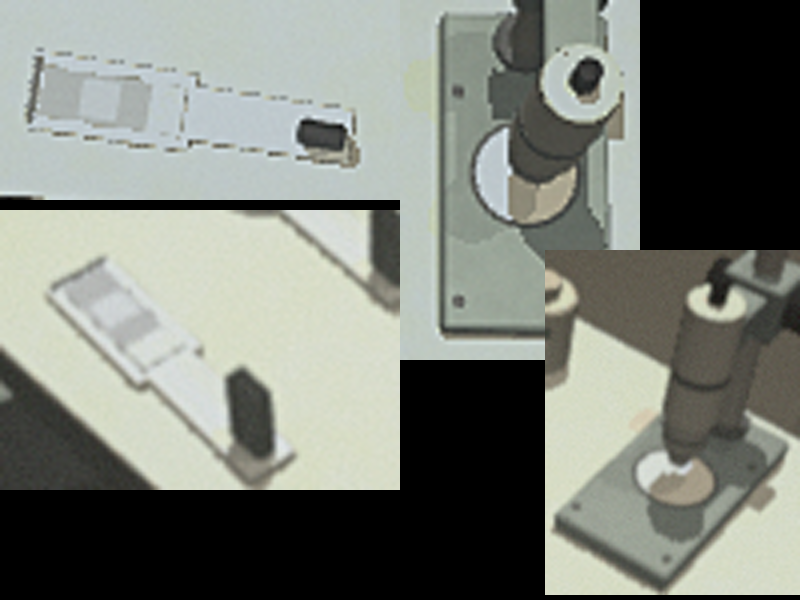

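The crops show the slide carrier's head corners at about (38,50) and (28,130) and the head's rear corners at (196,76) and (188,150), in top-crop pixels. The tail end is at (355,108). The white disc spans 470..578 by 122..226, so the objective sits over top-view pixel (326,123.5).

```bash
python3 - <<'E'
import pickle;from h import *
d=pickle.load(open('d0.pkl','rb'));t=d['top'];s=d['scene']
C=lambda p:(p[0]/4+180-.375,p[1]/4+222-.375)
P=np.array([onz(t,C(p),.006)[:2] for p in((38,50),(28,130),(196,76),(188,150),(355,108),(350,160))])
print('head/tail pts',P.round(4).tolist())
f=(P[0]+P[1])/2;r=(P[2]+P[3])/2;e=(P[4]+P[5])/2
for a,b in((f,e),(f,r),(P[1],P[3])):print(np.degrees(np.arctan2(*(a-b)[::-1])),np.linalg.norm(a-b))
u=(f-e)/np.linalg.norm(f-e); print('handle from ends',f-153*u/1000,e+16*u/1000)
print('handle top centroid z50', onz(t,C((323,132)),.05))
E2=lambda p:(p[0]/4+150-.375,(p[1]-210)/4+195-.375)
print('scene handle top',onz(s,E2((240,378)),.05),'head corners',[onz(s,E2(p),.006)[:2].round(4).tolist() for p in((105,258),(50,290),(200,352),(140,385),(294,456))])
print('disc top',onz(t,(326,123.3),.016),'disc scene',onz(s,((675-545)/3+310,(478-250)/3+130),.016))
B=lambda p:((p[0]-400)/4+295-.375,p[1]/4+80-.375)
print('stage left edge',onz(t,B((441,328)),.016),onz(t,B((441,15)),.016))
F=lambda p:((p[0]-545)/3+310,(p[1]-250)/3+130)
print('stage scene front corners',onz(s,F((557,518)),.016),onz(s,F((662,582)),.016),onz(s,F((788,448)),.016))
print('lens tip',onz(s,F((682,457)),.032))
w=__import__('workcell').viewer.read_camera('wrist');pickle.dump(w,open('w0.pkl','wb'));cv2.imwrite('pics/w0.png',w['color']);print(w['camera_matrix'],w['R'].round(3),(-w['R'].T@w['t']).round(4))
E
```

```text
head/tail pts [[0.4116, 0.3765], [0.3704, 0.38], [0.3998, 0.2937], [0.3619, 0.2967], [0.3851, 0.2107], [0.3585, 0.2129]]
83.41727982854604 0.167534860785954
83.04139554371888 0.08362557901783456
84.15988035714723 0.0836466367432715
handle from ends [0.37345548 0.22624469] [0.37362344 0.22770017]
handle top centroid z50 [0.37437532 0.22753834 0.05      ]
scene handle top [0.37190834 0.23228745 0.05      ] head corners [[0.4083, 0.3752], [0.3738, 0.3786], [0.3957, 0.2889], [0.3612, 0.2952], [0.3798, 0.2078]]
disc top [0.65224003 0.09182059 0.016     ] disc scene [0.65171535 0.08894355 0.016     ]
stage left edge [0.56807203 0.13674076 0.016     ] [0.74051059 0.13732743 0.016     ]
stage scene front corners [0.5645217  0.12907742 0.016     ] [0.56289455 0.04534144 0.016     ] [0.73323346 0.04353784 0.016     ]
lens tip [0.65724652 0.08978521 0.032     ]
[[297.31863964   0.         255.47202292]
 [  0.         297.31863964 187.99310193]
 [  0.           0.           1.        ]] [[ 0.317  0.948 -0.003]
 [ 0.898 -0.299  0.324]
 [ 0.306 -0.106 -0.946]] [0.135  0.6649 0.3727]
```

View pics/w0.png

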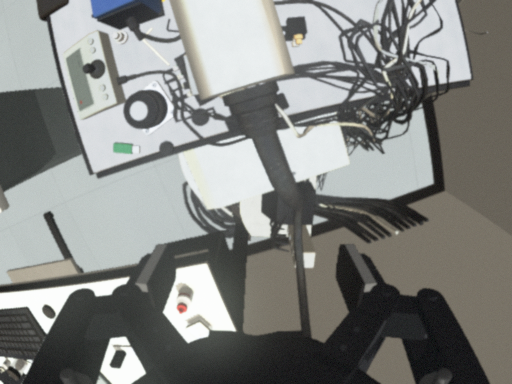

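The wrist view shows the fingers at the bottom left and right, and the camera is 82 mm out on the tool's +x side. With the tool vertical, the camera would run into the microscope tube at the end, so I'll grasp with the tool leaning back 20°.

```bash
cat >>h.py <<'E'
from scipy.spatial.transform import Rotation as Ro
def pose(gp,yaw,tilt=20.):
    a,th=np.radians([yaw,tilt]);u=np.array([np.cos(a),np.sin(a),0]);Z=np.array([0,0,1.])
    z=-np.cos(th)*Z+np.sin(th)*u;x=np.cos(th)*u+np.sin(th)*Z
    return np.asarray(gp)+.019*z,np.c_[x,np.cross(z,x),z]
def plan(gp,yaw,n,tilt=20.):
    from workcell import monitor
    s=monitor.read_state();p,R=s['tool_pos'],Ro.from_rotvec(s['tcp_rot']).as_matrix()
    P,T=pose(gp,yaw,tilt);w=Ro.from_matrix(R.T@T).as_rotvec()/n
    print('t',round(s['time'],2),'q',np.round(s['q'],2),'p',np.round(p,4),'->',P.round(4),'F',np.round(s['wrist_force'],1),'w',round(s['width'],3),'grip',round(s['grip_force'],1))
    for k in range(n):
        print((R.T@(P-p)/n*1000).round(1).tolist(),np.degrees(w).round(2).tolist()); R=R@Ro.from_rotvec(w).as_matrix()
E
python3 -c "
from h import *
plan([.3735,.2275,.15],83.5,15)"
```

```text
t 0.15 q [ 1.21  0.26  1.61  0.    1.27 -0.04] p [0.2133 0.6398 0.2302] -> [0.3742 0.234  0.1321] F [ 0.2 -0.  -0.3] w 0.997 grip 0.0
[-18.7, -22.3, 6.6] [-0.91, 1.12, 5.15]
[-20.8, -20.6, 5.8] [-0.91, 1.12, 5.15]
[-22.7, -18.7, 5.1] [-0.91, 1.12, 5.15]
[-24.3, -16.7, 4.4] [-0.91, 1.12, 5.15]
[-25.8, -14.5, 3.6] [-0.91, 1.12, 5.15]
[-27.1, -12.2, 2.9] [-0.91, 1.12, 5.15]
[-28.1, -9.7, 2.2] [-0.91, 1.12, 5.15]
[-28.9, -7.2, 1.5] [-0.91, 1.12, 5.15]
[-29.5, -4.6, 0.8] [-0.91, 1.12, 5.15]
[-29.8, -1.9, 0.2] [-0.91, 1.12, 5.15]
[-29.8, 0.8, -0.4] [-0.91, 1.12, 5.15]
[-29.6, 3.4, -1.0] [-0.91, 1.12, 5.15]
[-29.2, 6.1, -1.5] [-0.91, 1.12, 5.15]
[-28.5, 8.7, -1.9] [-0.91, 1.12, 5.15]
[-27.5, 11.3, -2.3] [-0.91, 1.12, 5.15]
```

Call:
{"api": "jog_arm", "payload": {"commands": [{"travel": [-19,-22,6],"rot": [-0.9,1.1,5.2],"claw": 0},{"travel": [-21,-21,6],"rot": [-0.9,1.1,5.2],"claw": 0},{"travel": [-23,-19,5],"rot": [-0.9,1.1,5.2],"claw": 0},{"travel": [-24,-17,4],"rot": [-0.9,1.1,5.2],"claw": 0},{"travel": [-26,-15,4],"rot": [-0.9,1.1,5.2],"claw": 0}]}}

```text
time: 0.65
tool_pos: [0.267, 0.5025, 0.1984]
tcp_rot: [-1.162, -2.827, -0.141]
wrist_force: [0.0, -0.8, -0.1]
width: 0.997
grip_force: 0.0
```

Call:
{"api": "jog_arm", "payload": {"commands": [{"travel": [-27,-12,3],"rot": [-0.9,1.1,5.2],"claw": 0},{"travel": [-28,-10,2],"rot": [-0.9,1.1,5.2],"claw": 0},{"travel": [-29,-7,2],"rot": [-0.9,1.1,5.2],"claw": 0},{"travel": [-29,-5,1],"rot": [-0.9,1.1,5.2],"claw": 0},{"travel": [-30,-2,0],"rot": [-0.9,1.1,5.2],"claw": 0}]}}

```text
time: 1.15
tool_pos: [0.319, 0.3669, 0.1656]
tcp_rot: [-1.723, -2.42, -0.268]
wrist_force: [0.8, -1.0, 0.4]
width: 1.004
grip_force: 0.0
```

Call:
{"api": "jog_arm", "payload": {"commands": [{"travel": [-30,1,0],"rot": [-0.9,1.1,5.2],"claw": 0},{"travel": [-30,3,-1],"rot": [-0.9,1.1,5.2],"claw": 0},{"travel": [-29,6,-1],"rot": [-0.9,1.1,5.2],"claw": 0},{"travel": [-28,9,-2],"rot": [-0.9,1.1,5.2],"claw": 0},{"travel": [0,0,0],"rot": [0,0,0],"claw": 0}]}}

```text
time: 1.65
tool_pos: [0.3606, 0.2566, 0.1381]
tcp_rot: [-2.095, -2.014, -0.353]
wrist_force: [0.3, -0.0, -0.9]
width: 1.001
grip_force: 0.0
```

```bash
python3 - <<'E'
from h import *;import pickle
from workcell import viewer,monitor
plan([.3735,.2275,.13],83.5,5)
w=viewer.read_camera('wrist');pickle.dump(w,open('w1.pkl','wb'));cv2.imwrite('pics/w1.png',w['color'])
E
```

```text
t 1.65 q [ 0.33 -0.21  2.31  0.37  0.95  0.17] p [0.3606 0.2566 0.1381] -> [0.3742 0.234  0.1121] F [ 0.3 -0.  -0.9] w 1.001 grip 0.0
[-5.8, 2.8, 3.6] [-0.14, 0.3, 0.82]
[-5.8, 2.9, 3.5] [-0.14, 0.3, 0.82]
[-5.8, 3.0, 3.5] [-0.14, 0.3, 0.82]
[-5.8, 3.1, 3.5] [-0.14, 0.3, 0.82]
[-5.7, 3.1, 3.5] [-0.14, 0.3, 0.82]
```

View pics/w1.png

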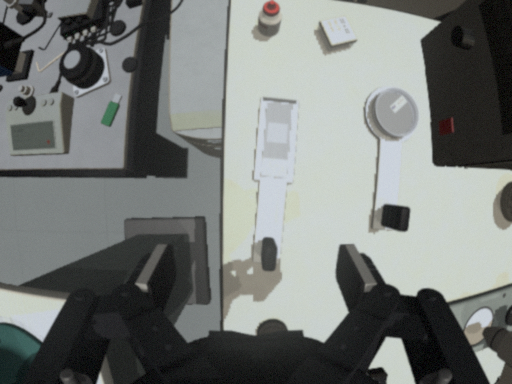

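The wrist view shows the slide carrier ahead: head corners at (262,97), (299,101), (255,180) and (293,184), handle at (269,253), all between the open fingers. The dish carrier is clear, to the right.

```bash
cat >>h.py <<'E'
def fray(c,uv):
    K=c['camera_matrix'];d=(np.asarray(uv)-K[:2,2])/K[0,0];r=np.linalg.norm(d)
    return -c['R'].T@c['t'],c['R'].T@np.r_[d/r*np.sin(r),np.cos(r)]
def fonz(c,uv,z):
    o,d=fray(c,uv);return o+d*(z-o[2])/d[2]
E
python3 - <<'E'
import pickle;from h import *
w=pickle.load(open('w1.pkl','rb'))
P=np.array([fonz(w,p,.006)[:2] for p in((262,97),(299,101),(255,180),(293,184))]);print(P.round(4).tolist())
f=P[:2].mean(0);r=P[2:].mean(0);dv=f-r;print('yaw',np.degrees(np.arctan2(dv[1],dv[0])),np.linalg.norm(dv))
g=w['color'][228:280,255:285].max(2);m=(g<75).astype(np.uint8)
k,l,st,ce=cv2.connectedComponentsWithStats(m);i=1+st[1:,4].argmax();print(st[i],ce[i]+[255,228])
print('handle mask centroid at z.03/.05',fonz(w,ce[i]+[255,228],.03),fonz(w,ce[i]+[255,228],.05))
u=dv/np.linalg.norm(dv);print('handle from head',f-.153*u,r-.067*u)
cv2.imwrite('pics/w1c.png',cv2.resize(w['color'][80:290,220:320],None,fx=2.8,fy=2.8,interpolation=cv2.INTER_CUBIC))
E
```

```text
[[0.3748, 0.3787], [0.4125, 0.3736], [0.3641, 0.2943], [0.4017, 0.2888]]
yaw 82.76004047138937 0.08524105738012304
[  7  11  14  31 349] [268.29512894 254.58739255]
handle mask centroid at z.03/.05 [0.37324656 0.22453179 0.03      ] [0.3723253  0.22931358 0.05      ]
handle from head [0.37438686 0.22435699] [0.37448251 0.22510989]
```

View pics/w1c.png

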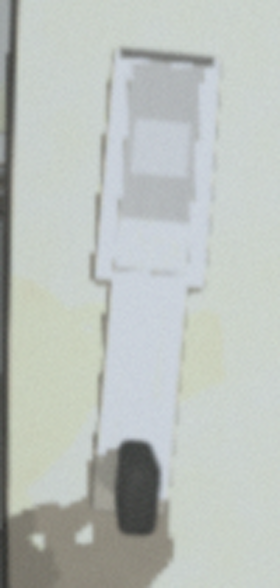

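The crop shows the handle at crop (137,487) and the carrier yaw comes out at about 83°, which agrees with the top-camera estimate. I'll descend to the grasp.

```bash
python3 -c "
from h import *
plan([.374,.2255,.036],83,8)"
```

```text
t 1.7 q [ 0.33 -0.21  2.31  0.37  0.95  0.17] p [0.3608 0.258  0.1389] -> [0.3748 0.2319 0.0181] F [ 0.9 -0.8 -0.6] w 1.003 grip 0.0
[-7.8, 1.7, 13.3] [-0.11, 0.18, 0.59]
[-7.8, 1.7, 13.3] [-0.11, 0.18, 0.59]
[-7.9, 1.8, 13.3] [-0.11, 0.18, 0.59]
[-7.9, 1.9, 13.3] [-0.11, 0.18, 0.59]
[-7.9, 1.9, 13.2] [-0.11, 0.18, 0.59]
[-7.9, 2.0, 13.2] [-0.11, 0.18, 0.59]
[-8.0, 2.0, 13.2] [-0.11, 0.18, 0.59]
[-8.0, 2.1, 13.2] [-0.11, 0.18, 0.59]
```

Call:
{"api": "jog_arm", "payload": {"commands": [{"travel": [-8,1.8,13],"rot": [-0.1,0.2,0.6],"claw": 0},{"travel": [-8,1.8,13],"rot": [-0.1,0.2,0.6],"claw": 0},{"travel": [-8,1.8,13],"rot": [-0.1,0.2,0.6],"claw": 0},{"travel": [-8,1.8,13],"rot": [-0.1,0.2,0.6],"claw": 0},{"travel": [-8,2,13],"rot": [-0.1,0.2,0.6],"claw": 0}]}}

```text
time: 2.2
tool_pos: [0.37, 0.2435, 0.0652]
tcp_rot: [-2.129, -1.956, -0.374]
wrist_force: [0.2, -1.1, 0.2]
width: 1.0
grip_force: 0.0
```

```bash
python3 -c "
from h import *
plan([.374,.2255,.036],83,3)"
```

```text
t 2.2 q [ 0.28 -0.1   2.38  0.46  0.79  0.05] p [0.37   0.2435 0.0652] -> [0.3748 0.2319 0.0181] F [ 0.2 -1.1  0.2] w 1.0 grip 0.0
[-8.7, 1.8, 13.6] [-0.12, 0.13, 0.69]
[-8.8, 1.9, 13.5] [-0.12, 0.13, 0.69]
[-8.8, 2.0, 13.5] [-0.12, 0.13, 0.69]
```

Call:
{"api": "jog_arm", "payload": {"commands": [{"travel": [-8,1.8,13],"rot": [-0.1,0.1,0.6],"claw": 0},{"travel": [-8,1.8,13],"rot": [-0.1,0.1,0.6],"claw": 0},{"travel": [-6,1.5,9],"rot": [-0.1,0.1,0.5],"claw": 0},{"travel": [0,0,0],"rot": [0,0,0],"claw": 0},{"travel": [0,0,0],"rot": [0,0,0],"claw": 0}]}}

```text
time: 2.7
tool_pos: [0.3743, 0.2335, 0.0252]
tcp_rot: [-2.157, -1.918, -0.378]
wrist_force: [1.4, 0.2, -0.0]
width: 1.001
grip_force: 0.0
```

```bash
python3 - <<'E'
from h import *;import pickle
from workcell import viewer
plan([.374,.2255,.036],83,2)
w=viewer.read_camera('wrist');pickle.dump(w,open('w2.pkl','wb'))
cv2.imwrite('pics/w2.png',w['color'])
E
```

```text
t 2.7 q [ 0.25 -0.02  2.4   0.52  0.7  -0.03] p [0.3743 0.2335 0.0252] -> [0.3748 0.2319 0.0181] F [ 1.4  0.2 -0. ] w 1.001 grip 0.0
[-1.9, 0.3, 3.1] [-0.05, 0.05, 0.14]
[-1.9, 0.3, 3.1] [-0.05, 0.05, 0.14]
```

View pics/w2.png

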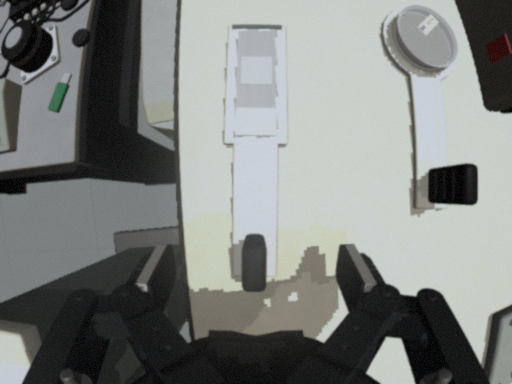

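The wrist view shows the handle at (254,262), centred between the fingers at x≈160 and 345, and the carrier is parallel to the tool. I'll check where the open fingertips sit relative to the TCP.

```bash
python3 - <<'E'
import pickle;from h import *
from workcell import monitor
w=pickle.load(open('w2.pkl','rb'));s=monitor.read_state();R=Ro.from_rotvec(s['tcp_rot']).as_matrix()
for uv,y in(((174,247),-.0425),((340,246),.0425),((153,247),-.05),((358,246),.05)):
    o,d=fray(w,uv);o=R.T@(o-s['tool_pos']);d=R.T@d;print((o+d*(y-o[1])/d[1]).round(4))
E
```

```text
[ 0.0035 -0.0425 -0.0103]
[ 0.0084  0.0425 -0.0178]
[ 0.0094 -0.05   -0.0211]
[ 0.0111  0.05   -0.0231]
```

Call:
{"api": "jog_arm", "payload": {"commands": [{"travel": [-1.9,0.3,3],"rot": [0,0,0.1],"claw": 0},{"travel": [-1.9,0.3,3],"rot": [0,0,0.1],"claw": 150},{"travel": [0,0,0],"rot": [0,0,0],"claw": 255},{"travel": [0,0,0],"rot": [0,0,0],"claw": 255},{"travel": [0,0,0],"rot": [0,0,0],"claw": 255}], "force": 70}}

```text
time: 3.25
tool_pos: [0.3748, 0.2315, 0.0182]
tcp_rot: [-2.161, -1.914, -0.378]
wrist_force: [-0.5, 0.4, -0.1]
width: 0.331
grip_force: 0.0
```

Call:
{"api": "jog_arm", "payload": {"commands": [{"travel": [0,0,0],"rot": [0,0,0],"claw": 255},{"travel": [0,0,0],"rot": [0,0,0],"claw": 255},{"travel": [0,0,0],"rot": [0,0,0],"claw": 255},{"travel": [0,0,0],"rot": [0,0,0],"claw": 255},{"travel": [0,0,0],"rot": [0,0,0],"claw": 255}]}}

```text
time: 3.75
tool_pos: [0.375, 0.2315, 0.0183]
tcp_rot: [-2.161, -1.914, -0.379]
wrist_force: [-0.1, -1.2, 4.1]
width: 0.128
grip_force: 68.6
```

```bash
python3 - <<'E'
from h import *
plan([.374,.2255,.116],83,5)
E
```

```text
t 3.75 q [ 0.24 -0.01  2.41  0.53  0.68 -0.04] p [0.375  0.2315 0.0183] -> [0.3748 0.2319 0.0981] F [-0.1 -1.2  4.1] w 0.128 grip 68.6
[5.5, -0.1, -15.0] [-0.01, 0.02, 0.01]
[5.5, -0.1, -15.0] [-0.01, 0.02, 0.01]
[5.5, -0.1, -15.0] [-0.01, 0.02, 0.01]
[5.5, -0.1, -15.0] [-0.01, 0.02, 0.01]
[5.5, -0.0, -15.0] [-0.01, 0.02, 0.01]
```

Call:
{"api": "jog_arm", "payload": {"commands": [{"travel": [2,0,-5],"rot": [0,0,0],"claw": 255},{"travel": [4,0,-10],"rot": [0,0,0],"claw": 255},{"travel": [5.5,0,-15],"rot": [0,0,0],"claw": 255},{"travel": [4,0,-10],"rot": [0,0,0],"claw": 255},{"travel": [2,0,-5],"rot": [0,0,0],"claw": 255}]}}

```text
time: 4.25
tool_pos: [0.3759, 0.2329, 0.068]
tcp_rot: [-2.161, -1.915, -0.381]
wrist_force: [-1.2, 1.4, -0.8]
width: 0.124
grip_force: 68.1
```

```bash
python3 - <<'E'
from h import *;import pickle
from workcell import viewer
plan([.42,.10,.12],0,16)
w=viewer.read_camera('wrist');pickle.dump(w,open('w3.pkl','wb'))
w2=pickle.load(open('w2.pkl','rb'))
im=np.hstack([w['color'][:300,190:320],w2['color'][:300,190:320]])
cv2.imwrite('pics/w3.png',cv2.resize(im,None,fx=2,fy=2,interpolation=cv2.INTER_CUBIC))
E
```

```text
t 4.25 q [ 0.24 -0.11  2.38  0.46  0.8   0.05] p [0.3759 0.2329 0.068 ] -> [0.4265 0.1    0.1021] F [-1.2  1.4 -0.8] w 0.124 grip 68.1
[-6.7, 4.1, -4.7] [-1.77, -0.0, 4.88]
[-6.3, 4.8, -4.5] [-1.77, -0.0, 4.88]
[-5.8, 5.5, -4.4] [-1.77, -0.0, 4.88]
[-5.3, 6.1, -4.2] [-1.77, -0.0, 4.88]
[-4.8, 6.7, -4.0] [-1.77, -0.0, 4.88]
[-4.2, 7.2, -3.8] [-1.77, -0.0, 4.88]
[-3.6, 7.6, -3.6] [-1.77, -0.0, 4.88]
[-2.9, 8.0, -3.3] [-1.77, -0.0, 4.88]
[-2.2, 8.3, -3.1] [-1.77, -0.0, 4.88]
[-1.5, 8.6, -2.8] [-1.77, -0.0, 4.88]
[-0.8, 8.7, -2.5] [-1.77, -0.0, 4.88]
[-0.0, 8.9, -2.3] [-1.77, -0.0, 4.88]
[0.7, 8.9, -2.0] [-1.77, -0.0, 4.88]
[1.5, 8.8, -1.7] [-1.77, -0.0, 4.88]
[2.2, 8.7, -1.4] [-1.77, -0.0, 4.88]
[3.0, 8.6, -1.2] [-1.77, -0.0, 4.88]
```

View pics/w3.png

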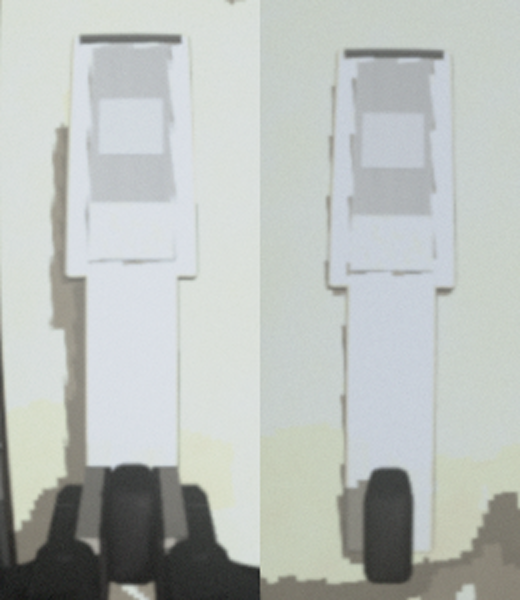

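The carrier is lifted, on the left; the pre-grasp view is on the right. The head front edge is at full-image row ~18.5 (columns 227.5 to 284.5) and the rear corners are at row 138 (columns 222.5 and 288.5). I'll compare the in-hand pose with the flat reference.

```bash
cat >>h.py <<'E'
def carrier(w,pts,X=((.043,.02),(.043,-.02),(-.043,.02),(-.043,-.02))):
    X=np.c_[np.array(X),np.full(len(X),.006)]
    n=[]
    for p in pts:
        _,d=fray(w,p);d=w['R']@d;n.append(d[:2]/d[2])
    ok,r,t=cv2.solvePnP(X,np.array(n),np.eye(3),None,flags=cv2.SOLVEPNP_IPPE)
    r,t=cv2.solvePnPRefineLM(X,np.array(n),np.eye(3),None,r,t)
    Rw=w['R'].T@cv2.Rodrigues(r)[0];o=w['R'].T@(t.ravel()-w['t'])
    return o,Rw
def rep(o,Rw):
    print('origin',o.round(4),'yaw %.2f headup %.2f roll %.2f'%(np.degrees(np.arctan2(Rw[1,0],Rw[0,0])),np.degrees(np.arcsin(Rw[2,0])),np.degrees(np.arcsin(Rw[2,1]))),'handle',(o+Rw@[-.11,0,.028]).round(4))
E
python3 - <<'E'
import pickle;from h import *
f=lambda x,y,ox:(190+(x-ox+.5)/2-.5,(y+.5)/2-.5)
for n,ox,P in(('w3',0,((74,37),(189,37),(66,276),(197,276))),('w2',260,((338,51),(452,53),(329,287),(455,290)))):
    w=pickle.load(open(n+'.pkl','rb'));rep(*carrier(w,[f(x,y,ox) for x,y in P]))
w=pickle.load(open('w2.pkl','rb'))
P=[fonz(w,f(x,y,260),.006)[:2] for x,y in((338,51),(452,53),(329,287),(455,290))];print(np.round(P,4).tolist())
fr=(P[0]+P[1])/2;r=(P[2]+P[3])/2;dv=fr-r;u=dv/np.linalg.norm(dv);print('len',np.linalg.norm(dv),np.degrees(np.arctan2(u[1],u[0])),'origin',(fr+r)/2,'handle',(fr+r)/2-.11*u)
w=pickle.load(open('w3.pkl','rb'))
for z in(.052,.054,.056,.058):
    P=[fonz(w,f(x,y,0),z)[:2] for x,y in((74,37),(189,37),(66,276),(197,276))];fr=(P[0]+P[1])/2;r=(P[2]+P[3])/2
    print(z,'front',fr,np.linalg.norm(P[0]-P[1]),'rear',r,np.linalg.norm(P[2]-P[3]),'len',np.linalg.norm(fr-r))
E
```

```text
origin [0.3895 0.3372 0.0454] yaw 83.03 headup -0.08 roll -0.10 handle [0.3762 0.2281 0.0735]
origin [ 0.3879  0.3352 -0.0039] yaw 82.51 headup 0.71 roll 0.77 handle [0.3738 0.2257 0.0227]
[[0.3737, 0.3783], [0.4127, 0.3729], [0.3629, 0.2945], [0.4016, 0.289]]
len 0.08460442950226045 82.55179327517234 origin [0.38772102 0.33366478] handle [0.37346173 0.22459291]
0.052 front [0.39470278 0.37946428] 0.039422266210742705 rear [0.38430055 0.29438282] 0.039988948903224054 len 0.08571499209918249
0.054 front [0.39453694 0.37813574] 0.03898053799700624 rear [0.38425126 0.29400762] 0.03954087098518175 len 0.0847545518711145
0.056 front [0.3943711  0.37680719] 0.03853880978326977 rear [0.38420198 0.29363242] 0.03909279306713944 len 0.08379411164304645
0.058 front [0.39420526 0.37547865] 0.03809708156953331 rear [0.3841527  0.29325722] 0.03864471514909713 len 0.0828336714149784
```

Call:
{"api": "jog_arm", "payload": {"commands": [{"travel": [2,0,-5],"rot": [0,0,0],"claw": 255},{"travel": [4,0,-11],"rot": [0,0,0],"claw": 255},{"travel": [4,0,-11],"rot": [0,0,0],"claw": 255},{"travel": [4,0,-11],"rot": [0,0,0],"claw": 255},{"travel": [2,0,-5],"rot": [0,0,0],"claw": 255}]}}

```text
time: 4.8
tool_pos: [0.3761, 0.2333, 0.1142]
tcp_rot: [-2.161, -1.915, -0.382]
wrist_force: [0.4, -0.8, -1.0]
width: 0.129
grip_force: 68.2
```

```bash
python3 - <<'E'
from h import *
plan([.45,.0905,.135],0,20)
E
```

```text
t 4.8 q [ 0.24 -0.18  2.34  0.42  0.9   0.12] p [0.3761 0.2333 0.1142] -> [0.4565 0.0905 0.1171] F [ 0.4 -0.8 -1. ] w 0.129 grip 68.2
[-6.2, 4.9, -2.4] [-1.42, -0.0, 3.9]
[-5.8, 5.3, -2.3] [-1.42, -0.0, 3.9]
[-5.4, 5.8, -2.1] [-1.42, -0.0, 3.9]
[-5.0, 6.2, -2.0] [-1.42, -0.0, 3.9]
[-4.6, 6.5, -1.8] [-1.42, -0.0, 3.9]
[-4.1, 6.9, -1.7] [-1.42, -0.0, 3.9]
[-3.7, 7.2, -1.5] [-1.42, -0.0, 3.9]
[-3.2, 7.5, -1.3] [-1.42, -0.0, 3.9]
[-2.6, 7.7, -1.1] [-1.42, -0.0, 3.9]
[-2.1, 7.9, -0.9] [-1.42, -0.0, 3.9]
[-1.6, 8.0, -0.7] [-1.42, -0.0, 3.9]
[-1.0, 8.1, -0.5] [-1.42, -0.0, 3.9]
[-0.5, 8.2, -0.3] [-1.42, -0.0, 3.9]
[0.1, 8.2, -0.1] [-1.42, -0.0, 3.9]
[0.6, 8.2, 0.1] [-1.42, -0.0, 3.9]
[1.2, 8.1, 0.3] [-1.42, -0.0, 3.9]
[1.8, 8.0, 0.5] [-1.42, -0.0, 3.9]
[2.3, 7.8, 0.7] [-1.42, -0.0, 3.9]
[2.8, 7.6, 0.9] [-1.42, -0.0, 3.9]
[3.3, 7.4, 1.1] [-1.42, -0.0, 3.9]
```

Call:
{"api": "jog_arm", "payload": {"commands": [{"travel": [-6,5,-2.5],"rot": [-1.4,0,3.9],"claw": 255},{"travel": [-6,5,-2.5],"rot": [-1.4,0,3.9],"claw": 255},{"travel": [-5.5,6,-2],"rot": [-1.4,0,3.9],"claw": 255},{"travel": [-5,6,-2],"rot": [-1.4,0,3.9],"claw": 255},{"travel": [-4.5,6.5,-2],"rot": [-1.4,0,3.9],"claw": 255}]}}

```text
time: 5.3
tool_pos: [0.395, 0.1969, 0.1136]
tcp_rot: [-2.509, -1.512, -0.438]
wrist_force: [0.1, 0.7, -0.5]
width: 0.131
grip_force: 68.2
```

Call:
{"api": "jog_arm", "payload": {"commands": [{"travel": [-4,7,-1.5],"rot": [-1.4,0,3.9],"claw": 255},{"travel": [-3.5,7,-1.5],"rot": [-1.4,0,3.9],"claw": 255},{"travel": [-3,7.5,-1.5],"rot": [-1.4,0,3.9],"claw": 255},{"travel": [-2.5,7.5,-1],"rot": [-1.4,0,3.9],"claw": 255},{"travel": [-2,8,-1],"rot": [-1.4,0,3.9],"claw": 255}]}}

```text
time: 5.8
tool_pos: [0.4153, 0.1618, 0.1145]
tcp_rot: [-2.786, -1.053, -0.485]
wrist_force: [-0.4, 0.7, -0.5]
width: 0.131
grip_force: 68.2
```

```bash
python3 - <<'E'
from h import *
plan([.45,.0905,.135],0,10)
E
```

```text
t 5.8 q [ 0.17 -0.28  2.41  0.27  0.73  0.85] p [0.4153 0.1618 0.1145] -> [0.4565 0.0905 0.1171] F [-0.4  0.7 -0.5] w 0.131 grip 68.2
[-1.4, 8.1, -0.8] [-1.43, 0.02, 3.89]
[-0.9, 8.2, -0.6] [-1.43, 0.02, 3.89]
[-0.3, 8.2, -0.4] [-1.43, 0.02, 3.89]
[0.2, 8.2, -0.2] [-1.43, 0.02, 3.89]
[0.8, 8.2, -0.0] [-1.43, 0.02, 3.89]
[1.3, 8.1, 0.2] [-1.43, 0.02, 3.89]
[1.9, 8.0, 0.4] [-1.43, 0.02, 3.89]
[2.4, 7.9, 0.6] [-1.43, 0.02, 3.89]
[3.0, 7.7, 0.8] [-1.43, 0.02, 3.89]
[3.5, 7.4, 1.0] [-1.43, 0.02, 3.89]
```

Call:
{"api": "jog_arm", "payload": {"commands": [{"travel": [-1.4,8,-0.8],"rot": [-1.4,0,3.9],"claw": 255},{"travel": [-0.9,8,-0.6],"rot": [-1.4,0,3.9],"claw": 255},{"travel": [-0.3,8,-0.4],"rot": [-1.4,0,3.9],"claw": 255},{"travel": [0.2,8,-0.2],"rot": [-1.4,0,3.9],"claw": 255},{"travel": [0.8,8,0],"rot": [-1.4,0,3.9],"claw": 255}]}}

```text
time: 6.3
tool_pos: [0.4356, 0.127, 0.1157]
tcp_rot: [-2.984, -0.544, -0.518]
wrist_force: [-0.4, 0.9, -0.2]
width: 0.131
grip_force: 68.2
```

Call:
{"api": "jog_arm", "payload": {"commands": [{"travel": [1.3,8,0.2],"rot": [-1.4,0,3.9],"claw": 255},{"travel": [1.9,8,0.4],"rot": [-1.4,0,3.9],"claw": 255},{"travel": [2.4,8,0.6],"rot": [-1.4,0,3.9],"claw": 255},{"travel": [3,7.5,0.8],"rot": [-1.4,0,3.9],"claw": 255},{"travel": [3,7,1],"rot": [-1.2,0,3],"claw": 255}]}}

```text
time: 6.8
tool_pos: [0.4559, 0.092, 0.1167]
tcp_rot: [-3.092, -0.025, -0.537]
wrist_force: [-0.1, -0.2, -0.8]
width: 0.129
grip_force: 68.2
```

```bash
python3 - <<'E'
from h import *;import pickle
from workcell import viewer
plan([.45,.0905,.135],0,1)
d={n:viewer.read_camera(n) for n in("scene","top","wrist")};pickle.dump(d,open('d4.pkl','wb'))
a=cv2.resize(d['top']['color'][75:220,285:365],None,fx=4,fy=4,interpolation=cv2.INTER_CUBIC)
b=cv2.resize(d['scene']['color'][120:300,270:410],None,fx=3,fy=3,interpolation=cv2.INTER_CUBIC)
im=np.zeros((600,800,3),np.uint8);im[:580,:320]=a;im[:540,350:770]=b
cv2.imwrite('pics/c4.png',im)
E
```

```text
t 6.8 q [ 0.19 -0.25  2.39 -0.09  0.67  1.81] p [0.4559 0.092  0.1167] -> [0.4565 0.0905 0.1171] F [-0.1 -0.2 -0.8] w 0.129 grip 68.2
[0.7, 1.5, -0.2] [-0.35, 0.3, 0.86]
```

View pics/c4.png

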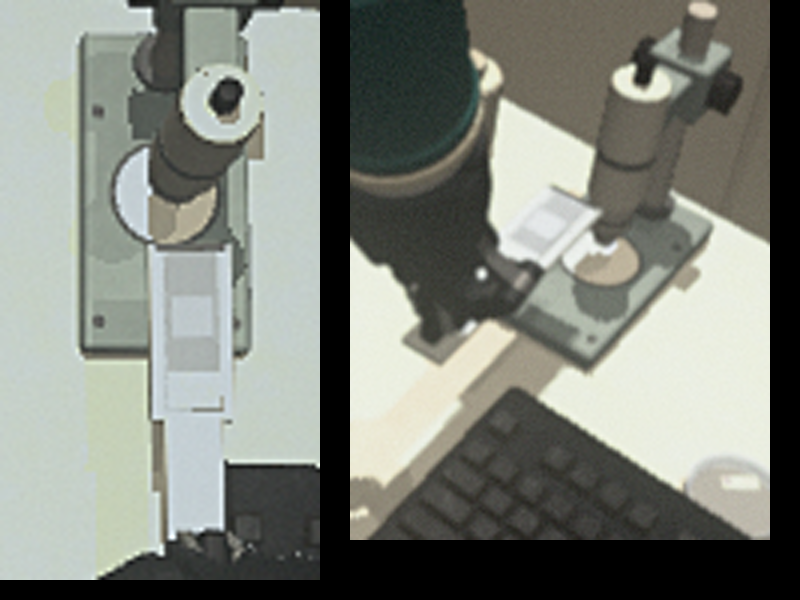

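The carrier now points at the scope. In the top crop the head front corners are at (155,250) and (233,250), the rear corners at (150,418) and (233,420), and the disc spans (111..217, 143..245). In the scene crop the front corners are at (548,186) and (602,210).

```bash
python3 - <<'E'
import pickle;from h import *
d=pickle.load(open('d4.pkl','rb'));t,s,w=d['top'],d['scene'],d['wrist']
T=lambda p:((p[0]+.5)/4-.5+285,(p[1]+.5)/4-.5+75)
S=lambda p:((p[0]-350+.5)/3-.5+270,(p[1]+.5)/3-.5+120)
print('L',tri((t,T((154,249))),(s,S((548,186)))).round(4),'R',tri((t,T((232,249))),(s,S((602,209)))).round(4))
P=np.array([onz(t,T(p),.105)[:2] for p in((154,249),(232,249),(150,418),(232,420))]);print(P.round(4).tolist())
fr=P[:2].mean(0);r=P[2:].mean(0);print('yaw',np.degrees(np.arctan2(*(fr-r)[::-1])),np.linalg.norm(fr-r),'origin',(fr+r)/2)
print('disc',onz(t,T((164,194)),.016), 'stage left edge',onz(t,T((80,350)),.016),onz(t,T((80,36)),.016),'right edge front',onz(t,T((250,352)),.016))
# wrist: predicted head corners if level & aligned
s0=__import__('workcell').monitor.read_state();R=Ro.from_rotvec(s0['tcp_rot']).as_matrix();gp=s0['tool_pos']-.019*R[:,2];print('gp',gp.round(4),'tool yaw',np.degrees(np.arctan2(R[1,0],R[0,0])).round(2),'tilt',np.degrees(np.arcsin(R[2,0])).round(2))
cv2.imwrite('pics/w4.png',cv2.resize(w['color'][:300,170:350],(720,600)[0:2] if 0 else None,fx=2,fy=2,interpolation=cv2.INTER_CUBIC))
E
```

```text
L [0.6    0.1131 0.1048] R [0.601  0.0754 0.1069]
[[0.6009, 0.112], [0.6017, 0.0747], [0.5193, 0.1141], [0.5191, 0.0755]]
yaw -1.0026418736570712 0.08215366722781385 origin [0.56022646 0.09408918]
disc [0.65260985 0.09262156 0.016     ] stage left edge [0.56698943 0.13726504 0.016     ] [0.73993419 0.13786796 0.016     ] right edge front [0.56767674 0.04754821 0.016     ]
gp [0.4495 0.0922 0.1345] tool yaw 1.14 tilt 19.69
```

View pics/w4.png

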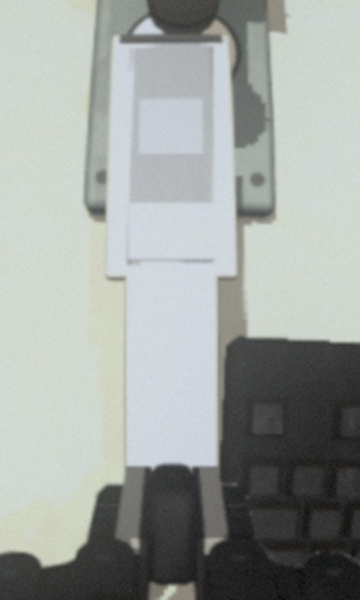

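The wrist view shows the carrier level in the hand, with head edges at crop x≈112..228 in front and 106..238 at the rear. The stage edges are at x≈100→87 on the left and 265→272 on the right. The picture budget is now used up, so the rest is numeric. I'll fit the carrier and stage edges in the same wrist image to get their relative yaw and offset.

```bash
cat >>h.py <<'E'
def edge(c,p0,p1,z,cast=None,win=3.5,n=40):
    """strongest grey step across the segment p0-p1 -> world line (at height z): yaw, mid point, residual"""
    cast=cast or fonz
    g=cv2.GaussianBlur(cv2.cvtColor(c['color'],cv2.COLOR_BGR2GRAY),(0,0),.8).astype(np.float32)
    p0,p1=np.array(p0,float),np.array(p1,float);d=(p1-p0)/np.linalg.norm(p1-p0);nn=np.array([-d[1],d[0]])
    o=np.arange(-win,win+.01,.25);B=[]
    for a in np.linspace(0,1,n):
        q=(p0+a*(p1-p0))[None]+o[:,None]*nn
        v=cv2.remap(g,q[:,:1].astype(np.float32),q[:,1:].astype(np.float32),cv2.INTER_CUBIC).ravel()
        k=np.abs(np.gradient(v));B.append(cast(c,q[k.argmax()],z)[:2])
    B=np.array(B);vx,vy,x,y=cv2.fitLine(B.astype(np.float32),cv2.DIST_HUBER,0,1e-5,1e-5).ravel()
    if abs(vx)>abs(vy): sgn=np.sign(vx)
    else: sgn=np.sign(vy)
    r=np.median(abs((B[:,0]-x)*vy-(B[:,1]-y)*vx))
    return np.degrees(np.arctan2(vy*sgn,vx*sgn)),np.array([x,y]),r
def L(name,e): print(name,'yaw %.2f at %s res %.2fmm'%(e[0],e[1].round(4),e[2]*1e3))
E
python3 - <<'E'
import pickle;from h import *
d=pickle.load(open('d4.pkl','rb'));w=d['wrist'];t=d['top']
W=lambda x,y:((x+.5)/2-.5+170,(y+.5)/2-.5)
L('head L',edge(w,W(106,265),W(112,50),.105));L('head R',edge(w,W(237,265),W(223,50),.105))
L('tail L',edge(w,W(126,450),W(126,290),.105));L('tail R',edge(w,W(217,450),W(217,290),.105))
L('stage L',edge(w,W(87,195),W(99,10),.016));L('stage R',edge(w,W(272,195),W(262,20),.016))
L('stage front L',edge(w,W(90,211),W(104,212),.016))
L('head front',edge(w,W(122,37),W(220,37),.105))
T=lambda x,y:((x+.5)/4-.5+285,(y+.5)/4-.5+75)
L('top head L',edge(t,T(150,410),T(154,258),.105,onz,2));L('top stage L',edge(t,T(80,340),T(80,45),.016,onz,2));L('top stage R',edge(t,T(250,340),T(250,280),.016,onz,2))
E
```

```text
head L yaw 1.53 at [0.5612 0.1121] res 0.23mm
head R yaw 1.18 at [0.5578 0.073 ] res 0.15mm
tail L yaw 1.14 at [0.4916 0.1043] res 0.02mm
tail R yaw 1.90 at [0.4882 0.0775] res 0.13mm
stage L yaw 0.09 at [0.6141 0.1336] res 0.20mm
stage R yaw 0.15 at [0.6123 0.0443] res 0.26mm
stage front L yaw 74.42 at [0.5632 0.1266] res 0.20mm
head front yaw 91.03 at [0.6005 0.0937] res 0.08mm
top head L yaw 1.66 at [0.5626 0.1136] res 0.22mm
top stage L yaw 0.21 at [0.6488 0.1386] res 0.00mm
top stage R yaw 1.06 at [0.5903 0.0461] res 0.19mm
```

```bash
python3 - <<'E'
from h import *
plan([.458,.0912,.057],-.15,8)
E
```

```text
t 6.95 q [ 0.19 -0.25  2.39 -0.09  0.67  1.8 ] p [0.4559 0.0924 0.1167] -> [0.4645 0.0912 0.0391] F [-0.1  0.9 -1.5] w 0.13 grip 68.2
[-2.3, 0.2, 9.5] [-0.06, 0.04, 0.15]
[-2.3, 0.2, 9.5] [-0.06, 0.04, 0.15]
[-2.3, 0.2, 9.5] [-0.06, 0.04, 0.15]
[-2.3, 0.2, 9.5] [-0.06, 0.04, 0.15]
[-2.3, 0.2, 9.5] [-0.06, 0.04, 0.15]
[-2.3, 0.2, 9.5] [-0.06, 0.04, 0.15]
[-2.3, 0.2, 9.5] [-0.06, 0.04, 0.15]
[-2.3, 0.1, 9.5] [-0.06, 0.04, 0.15]
```

Call:
{"api": "jog_arm", "payload": {"commands": [{"travel": [-2.3,0.2,9.5],"rot": [-0.06,0.04,0.15],"claw": 255},{"travel": [-2.3,0.2,9.5],"rot": [-0.06,0.04,0.15],"claw": 255},{"travel": [-2.3,0.2,9.5],"rot": [-0.06,0.04,0.15],"claw": 255},{"travel": [-2.3,0.2,9.5],"rot": [-0.06,0.04,0.15],"claw": 255},{"travel": [-2.3,0.2,9.5],"rot": [-0.06,0.04,0.15],"claw": 255}]}}

```text
time: 7.45
tool_pos: [0.4608, 0.0912, 0.0665]
tcp_rot: [-3.094, -0.008, -0.541]
wrist_force: [-0.3, -0.3, -0.4]
width: 0.128
grip_force: 68.2
```

Call:
{"api": "jog_arm", "payload": {"commands": [{"travel": [-2.3,0.2,9.5],"rot": [-0.06,0.04,0.15],"claw": 255},{"travel": [-2.3,0.2,9.5],"rot": [-0.06,0.04,0.15],"claw": 255},{"travel": [0,0,0],"rot": [0,0,0],"claw": 255},{"travel": [0,0,0],"rot": [0,0,0],"claw": 255},{"travel": [0,0,0],"rot": [0,0,0],"claw": 255}]}}

```text
time: 7.95
tool_pos: [0.4639, 0.091, 0.049]
tcp_rot: [3.094, -0.001, 0.547]
wrist_force: [-0.1, -0.0, -0.8]
width: 0.131
grip_force: 68.2
```

```bash
python3 - <<'E'
from h import *;import pickle
from workcell import viewer,monitor
plan([.458,.0912,.057],-.15,1)
s=monitor.read_state();R=Ro.from_rotvec(s['tcp_rot']).as_matrix();gp=s['tool_pos']-.019*R[:,2]
yaw=np.degrees(np.arctan2(R[1,0],R[0,0]));print('gp',gp.round(4),'yaw',yaw,'tilt',np.degrees(np.arcsin(R[2,0])))
d={n:viewer.read_camera(n) for n in("scene","top","wrist")};pickle.dump(d,open('d5.pkl','wb'));w=d['wrist'];t=d['top']
def fp(c,X):
    p=c['R']@np.asarray(X)+c['t'];r=np.linalg.norm(p[:2]);th=np.arctan2(r,p[2]);K=c['camera_matrix'];return K[:2,2]+K[0,0]*th*p[:2]/r
zt=gp[2]-.036+.006
def seg(c,pr,cast,nm,x0,x1,y,z,win): 
    e=edge(c,pr(c,[x0,y,z]),pr(c,[x1,y,z]),z,cast,win);L(nm,e);return e
# carrier outline: wrist bias of about -2 mm in y seen before
hx,hy=gp[:2]
for nm,a,b,o in(('head L',.075,.145,.02),('head R',.075,.145,-.02),('tail L',.03,.06,.014),('tail R',.03,.06,-.014)):
    seg(w,fp,fonz,'wrist '+nm,hx+a,hx+b,hy+o-.002,zt,4)
seg(w,fp,fonz,'wrist stage L',.575,.66,.1336,.016,5);seg(w,fp,fonz,'wrist stage R',.575,.64,.0443,.016,5)
for nm,a,b,o in(('head L',.075,.145,.02),('head R',.075,.145,-.02),('tail L',.03,.06,.014)):
    seg(t,proj,onz,'top '+nm,hx+a,hx+b,hy+o+.001,zt,2)
seg(t,proj,onz,'top stage L',.575,.73,.1375,.016,2);seg(t,proj,onz,'top stage R',.575,.62,.0465,.016,2)
e=edge(w,fp(w,[hx+.152,hy+.014,zt]),fp(w,[hx+.152,hy-.018,zt]),zt,fonz,4);L('wrist front',e)
e=edge(t,proj(t,[hx+.153,hy+.015,zt]),proj(t,[hx+.153,hy-.015,zt]),zt,onz,2);L('top front',e)
e=edge(t,proj(t,[.567,.12,.016]),proj(t,[.567,.133,.016]),.016,onz,2);L('top stage front',e)
e=edge(w,fp(w,[.5655,.12,.016]),fp(w,[.5655,.13,.016]),.016,fonz,4);L('wrist stage front',e)
E
```

```text
t 7.95 q [ 0.19 -0.12  2.43 -0.14  0.49  1.87] p [0.4639 0.091  0.049 ] -> [0.4645 0.0912 0.0391] F [-0.1 -0.  -0.8] w 0.131 grip 68.2
[-2.8, -0.2, 9.5] [-0.04, -0.04, 0.11]
gp [0.4574 0.091  0.0668] yaw -0.028980363503834858 tilt 20.044632207624055
wrist head L yaw 0.82 at [0.5632 0.1088] res 0.15mm
wrist head R yaw 0.00 at [0.5683 0.0698] res 0.13mm
wrist tail L yaw -0.00 at [0.5031 0.1025] res 0.01mm
wrist tail R yaw -0.03 at [0.5035 0.0759] res 0.01mm
wrist stage L yaw 0.42 at [0.6133 0.1332] res 0.18mm
wrist stage R yaw -0.07 at [0.5986 0.0446] res 0.15mm
top head L yaw 1.69 at [0.5733 0.1116] res 0.29mm
top head R yaw -1.38 at [0.5673 0.0738] res 0.37mm
top tail L yaw -0.01 at [0.5013 0.1045] res 0.00mm
top stage L yaw 0.29 at [0.6495 0.1388] res 0.10mm
top stage R yaw 1.93 at [0.5992 0.0464] res 0.24mm
wrist front yaw 90.01 at [0.6094 0.0889] res 0.07mm
top front yaw 88.23 at [0.6085 0.0906] res 0.29mm
top stage front yaw 93.17 at [0.5629 0.1277] res 0.10mm
wrist stage front yaw 85.48 at [0.5642 0.125 ] res 0.12mm
```

```bash
cat >m.py <<'E'
from h import *;import pickle
from scipy.optimize import least_squares
def fp(c,X):
    p=c['R']@np.asarray(X)+c['t'];r=np.linalg.norm(p[:2]);th=np.arctan2(r,p[2]);K=c['camera_matrix'];return K[:2,2]+K[0,0]*th*p[:2]/r
def disc(c,pr,cast,c0,ang,r0=.027):
    g=cv2.GaussianBlur(cv2.cvtColor(c['color'],cv2.COLOR_BGR2GRAY),(0,0),.7).astype(np.float32);B=[]
    rr=np.arange(r0-.008,r0+.008,.0004)
    for a in np.radians(ang):
        q=np.array([pr(c,[c0[0]+r*np.cos(a),c0[1]+r*np.sin(a),.016]) for r in rr],np.float32)
        v=cv2.remap(g,q[:,:1],q[:,1:],cv2.INTER_CUBIC).ravel()
        k=np.gradient(v);i=k.argmin()
        if k[i]<-2.5: B.append([*cast(c,q[i],.016)[:2]])
    B=np.array(B);f=lambda p:np.hypot(B[:,0]-p[0],B[:,1]-p[1])-p[2]
    s=least_squares(f,[*c0,r0],loss='soft_l1',f_scale=.0007);print(len(B),'disc',s.x.round(4),'res mm',(np.median(abs(s.fun))*1e3).round(2))
E
python3 - <<'E'
from m import *
d0=pickle.load(open('d0.pkl','rb'));d4=pickle.load(open('d4.pkl','rb'));d5=pickle.load(open('d5.pkl','rb'))
# world angle: 0=+x(column), 90=+y
disc(d0['top'],proj,onz,(.652,.092),range(50,310,5))
disc(d0['scene'],proj,onz,(.652,.090),range(95,330,5));disc(d0['scene'],proj,onz,(.652,.090),range(95,200,5))
disc(d4['wrist'],fp,fonz,(.650,.089),list(range(10,75,4))+list(range(285,350,4)))
disc(d5['wrist'],fp,fonz,(.650,.089),list(range(20,120,4))+list(range(240,340,4)))
for n,c,pr in(('top',d0['top'],proj),('scene',d0['scene'],proj),('wrist',d5['wrist'],fp)):
    g=cv2.cvtColor(c['color'],cv2.COLOR_BGR2GRAY).astype(np.float32)
    for y in(.125,.06):
        q=np.array([pr(c,[x,y,.016]) for x in np.arange(.554,.574,.001)],np.float32);print(n,y,cv2.remap(g,q[:,:1],q[:,1:],cv2.INTER_LINEAR).ravel().round().astype(int).tolist())
E
```

```text
47 disc [0.6531 0.0917 0.0269] res mm 0.22
46 disc [0.6532 0.0911 0.0268] res mm 0.44
20 disc [0.6531 0.0912 0.0267] res mm 0.42
24 disc [0.6544 0.0888 0.0262] res mm 0.45
11 disc [0.6465 0.0891 0.0242] res mm 0.57
top 0.125 [197, 197, 197, 197, 199, 201, 204, 207, 180, 150, 123, 97, 79, 66, 75, 107, 134, 153, 167, 165]
top 0.06 [196, 196, 197, 198, 199, 202, 205, 186, 161, 144, 130, 107, 75, 65, 87, 109, 126, 143, 151, 159]
scene 0.125 [140, 124, 115, 104, 90, 81, 80, 79, 77, 83, 90, 99, 108, 114, 120, 125, 134, 144, 152, 158]
scene 0.06 [136, 116, 102, 91, 83, 77, 77, 78, 77, 79, 86, 94, 103, 114, 124, 135, 143, 150, 155, 158]
wrist 0.125 [209, 209, 207, 208, 208, 207, 194, 155, 131, 126, 110, 87, 82, 85, 100, 118, 135, 149, 161, 168]
wrist 0.06 [207, 207, 207, 207, 206, 201, 164, 137, 129, 126, 111, 86, 77, 83, 95, 113, 128, 140, 152, 160]
```

```bash
python3 - <<'E'
from m import *
d=pickle.load(open('d5.pkl','rb'));gx,gy=.4574,.091;zt=.0368
for n,c,pr,by in(('top',d['top'],proj,.0015),('wrist',d['wrist'],fp,-.0018)):
    g=cv2.cvtColor(c['color'],cv2.COLOR_BGR2GRAY).astype(np.float32)
    def prof(nm,x0,ys):
        X=np.arange(x0-.008,x0+.0081,.001);V=0
        for y in ys:
            q=np.array([pr(c,[x,gy+by+y,zt]) for x in X],np.float32);V=V+cv2.remap(g,q[:,:1],q[:,1:],cv2.INTER_LINEAR).ravel()/len(ys)
        print(n,nm,'from',X[0].round(4),V.round().astype(int).tolist())
    prof('front',gx+.153,(-.012,-.006,0,.006,.012));prof('shoulderL',gx+.067,(.0165,.0175,.0185));prof('shoulderR',gx+.067,(-.0165,-.0175,-.0185))
E
```

```text
top front from 0.6024 [181, 180, 179, 187, 196, 174, 140, 114, 97, 100, 114, 122, 125, 127, 127, 123, 106]
top shoulderL from 0.5164 [115, 117, 119, 119, 119, 119, 119, 117, 116, 121, 128, 155, 189, 201, 201, 201, 200]
top shoulderR from 0.5164 [148, 148, 149, 149, 148, 148, 149, 146, 132, 123, 159, 195, 201, 207, 207, 206, 206]
wrist front from 0.6024 [176, 176, 175, 174, 176, 184, 185, 147, 99, 93, 99, 114, 130, 142, 157, 161, 161]
wrist shoulderL from 0.5164 [208, 207, 206, 206, 207, 206, 206, 204, 206, 202, 172, 156, 202, 210, 211, 210, 210]
wrist shoulderR from 0.5164 [145, 144, 144, 145, 145, 143, 144, 144, 143, 142, 135, 144, 195, 208, 209, 207, 207]
```

```bash
python3 -c "
from h import *
plan([.4574,.0908,.0555],0,3)"
```

```text
t 8.1 q [ 0.19 -0.12  2.43 -0.14  0.49  1.87] p [0.4639 0.091  0.0492] -> [0.4639 0.0908 0.0376] F [ 0.2  0.4 -1. ] w 0.132 grip 68.2
[-1.3, 0.1, 3.6] [0.0, -0.02, -0.01]
[-1.3, 0.1, 3.6] [0.0, -0.02, -0.01]
[-1.3, 0.1, 3.6] [0.0, -0.02, -0.01]
```

Call:
{"api": "jog_arm", "payload": {"commands": [{"travel": [-1.3,0.1,3.6],"rot": [0,0,0],"claw": 255},{"travel": [-1.3,0.1,3.6],"rot": [0,0,0],"claw": 255},{"travel": [-1.3,0,3.5],"rot": [0,0,0],"claw": 255},{"travel": [0,0,0],"rot": [0,0,0],"claw": 255},{"travel": [0,0,0],"rot": [0,0,0],"claw": 255}]}}

```text
time: 8.6
tool_pos: [0.4631, 0.0907, 0.0368]
tcp_rot: [3.094, -0.001, 0.544]
wrist_force: [0.1, -0.1, -0.5]
width: 0.128
grip_force: 68.2
```

```bash
python3 -c "
from h import *
plan([.4985,.0908,.0555],0,8)"
```

```text
t 8.6 q [ 0.19 -0.09  2.44 -0.15  0.46  1.88] p [0.4631 0.0907 0.0368] -> [0.505  0.0908 0.0376] F [ 0.1 -0.1 -0.5] w 0.128 grip 68.2
[5.0, -0.0, 1.7] [0.0, 0.01, -0.0]
[5.0, -0.0, 1.7] [0.0, 0.01, -0.0]
[5.0, -0.0, 1.7] [0.0, 0.01, -0.0]
[5.0, -0.0, 1.7] [0.0, 0.01, -0.0]
[5.0, -0.0, 1.7] [0.0, 0.01, -0.0]
[5.0, -0.0, 1.7] [0.0, 0.01, -0.0]
[5.0, -0.0, 1.7] [0.0, 0.01, -0.0]
[5.0, -0.0, 1.7] [0.0, 0.01, -0.0]
```

Call:
{"api": "jog_arm", "payload": {"commands": [{"travel": [4,0,1.4],"rot": [0,0,0],"claw": 255},{"travel": [6,0,2.1],"rot": [0,0,0],"claw": 255},{"travel": [8,0,2.8],"rot": [0,0,0],"claw": 255},{"travel": [8,0,2.8],"rot": [0,0,0],"claw": 255},{"travel": [5,0,1.7],"rot": [0,0,0],"claw": 255}]}}

```text
time: 9.1
tool_pos: [0.4978, 0.0908, 0.038]
tcp_rot: [3.094, -0.001, 0.547]
wrist_force: [0.3, 0.0, -1.1]
width: 0.131
grip_force: 68.2
```

```bash
python3 -c "
from h import *
plan([.5404,.0908,.0552],0,8)"
```

```text
t 9.1 q [ 0.17 -0.03  2.38 -0.14  0.45  1.85] p [0.4978 0.0908 0.038 ] -> [0.5469 0.0908 0.0373] F [ 0.3  0.  -1.1] w 0.131 grip 68.2
[5.7, -0.0, 2.2] [0.0, -0.01, -0.0]
[5.7, -0.0, 2.2] [0.0, -0.01, -0.0]
[5.7, -0.0, 2.2] [0.0, -0.01, -0.0]
[5.7, -0.0, 2.2] [0.0, -0.01, -0.0]
[5.7, -0.0, 2.2] [0.0, -0.01, -0.0]
[5.7, -0.0, 2.2] [0.0, -0.01, -0.0]
[5.7, -0.0, 2.2] [0.0, -0.01, -0.0]
[5.7, -0.0, 2.2] [0.0, -0.01, -0.0]
```

Call:
{"api": "jog_arm", "payload": {"commands": [{"travel": [5,0,1.9],"rot": [0,0,0],"claw": 255},{"travel": [6,0,2.3],"rot": [0,0,0],"claw": 255},{"travel": [6,0,2.3],"rot": [0,0,0],"claw": 255},{"travel": [6,0,2.2],"rot": [0,0,0],"claw": 255},{"travel": [6,0,2.2],"rot": [0,0,0],"claw": 255}]}}

```text
time: 9.6
tool_pos: [0.5277, 0.0907, 0.0372]
tcp_rot: [3.094, -0.001, 0.545]
wrist_force: [-0.5, -0.8, -1.0]
width: 0.129
grip_force: 68.2
```

Call:
{"api": "jog_arm", "payload": {"commands": [{"travel": [6,0,2.2],"rot": [0,0,0],"claw": 255},{"travel": [5,0,1.8],"rot": [0,0,0],"claw": 255},{"travel": [3,0,1.1],"rot": [0,0,0],"claw": 255},{"travel": [0,0,0],"rot": [0,0,0],"claw": 255},{"travel": [0,0,0],"rot": [0,0,0],"claw": 255}]}}

```text
time: 10.1
tool_pos: [0.5418, 0.0907, 0.0371]
tcp_rot: [3.094, -0.001, 0.545]
wrist_force: [0.3, -0.1, -1.0]
width: 0.127
grip_force: 68.2
```

```bash
cat >>m.py <<'E'
def check():
    from workcell import viewer,monitor
    s=monitor.read_state();R=Ro.from_rotvec(s['tcp_rot']).as_matrix();gp=s['tool_pos']-.019*R[:,2]
    print('gp',gp.round(4),'yaw',np.degrees(np.arctan2(R[1,0],R[0,0])).round(2),'F',np.round(s['wrist_force'],1))
    zt=gp[2]-.030
    for n,pr,cast,by in(('top',proj,onz,.0015),('wrist',fp,fonz,-.0018)):
        c=viewer.read_camera(n);g=cv2.cvtColor(c['color'],cv2.COLOR_BGR2GRAY).astype(np.float32)
        def prof(nm,x0,ys,z,h=.008):
            X=np.arange(x0-h,x0+h+.0001,.001);V=0
            for y in ys:
                q=np.array([pr(c,[x,y+by,z]) for x in X],np.float32);V=V+cv2.remap(g,q[:,:1],q[:,1:],cv2.INTER_LINEAR).ravel()/len(ys)
            print(n,nm,'from',X[0].round(4),V.round().astype(int).tolist())
        y=gp[1];x=gp[0]
        prof('shL',x+.069,[y+.0165,y+.0185],zt);prof('shR',x+.069,[y-.0165,y-.0185],zt)
        prof('front',x+.156,[y+.014,y+.016,y-.014,y-.016],zt)
        prof('stage',.567,[.12,.125,.13],.016)
        for nm,a,b,o in(('head L',.075,.12,.02),('head R',.075,.12,-.02),('tail L',.03,.06,.014),('tail R',.03,.06,-.014)):
            L(n+' '+nm,edge(c,pr(c,[x+a,y+o+by,zt]),pr(c,[x+b,y+o+by,zt]),zt,cast,3 if n=='wrist' else 2))
        for nm,yy in(('stage L',.1358),('stage R',.0458)): L(n+' '+nm,edge(c,pr(c,[.58,yy+by,.016]),pr(c,[.63,yy+by,.016]),.016,cast,4 if n=='wrist' else 2))
E
python3 -c "
from m import *
check()"
```

```text
gp [0.5354 0.0907 0.0549] yaw -0.03 F [ 0.3 -0.1 -1. ]
top shL from 0.5964 [160, 163, 162, 133, 106, 94, 82, 104, 134, 160, 185, 196, 195, 195, 195, 195, 194]
top shR from 0.5964 [165, 149, 120, 102, 100, 96, 86, 83, 114, 143, 145, 147, 147, 146, 146, 146, 145]
top front from 0.6834 [148, 145, 143, 138, 129, 133, 135, 137, 140, 141, 141, 142, 142, 142, 141, 140, 140]
top stage from 0.559 [200, 204, 207, 179, 148, 123, 99, 81, 68, 77, 109, 135, 155, 169, 167, 165, 164]
top head L yaw 5.63 at [0.6321 0.1118] res 0.62mm
top head R yaw -3.64 at [0.6276 0.0723] res 0.64mm
top tail L yaw -0.01 at [0.5816 0.1046] res 0.00mm
top tail R yaw 0.83 at [0.5808 0.079 ] res 0.20mm
top stage L yaw 0.77 at [0.6053 0.1386] res 0.13mm
top stage R yaw 1.54 at [0.6037 0.0467] res 0.24mm
wrist shL from 0.5964 [139, 139, 138, 138, 138, 126, 114, 109, 99, 136, 166, 170, 169, 169, 170, 169, 170]
wrist shR from 0.5964 [135, 135, 111, 91, 91, 90, 86, 85, 81, 97, 122, 126, 128, 126, 127, 127, 125]
wrist front from 0.6834 [51, 51, 51, 51, 50, 50, 51, 51, 51, 50, 51, 50, 49, 50, 49, 44, 36]
wrist stage from 0.559 [169, 170, 169, 169, 169, 169, 169, 161, 137, 113, 91, 103, 115, 129, 137, 139, 140]
wrist head L yaw 0.95 at [0.6333 0.1088] res 0.11mm
wrist head R yaw -1.39 at [0.634  0.0694] res 0.05mm
wrist tail L yaw -0.21 at [0.5798 0.1022] res 0.09mm
wrist tail R yaw -0.38 at [0.5799 0.0756] res 0.04mm
wrist stage L yaw -0.19 at [0.5988 0.1332] res 0.11mm
wrist stage R yaw 0.30 at [0.6047 0.0446] res 0.18mm
```

Call:
{"api": "jog_arm", "payload": {"commands": [{"travel": [2.8,0,1],"rot": [0,0,-0.2],"claw": 255},{"travel": [2.8,0,1],"rot": [0,0,0],"claw": 255},{"travel": [0,0,0],"rot": [0,0,0],"claw": 255},{"travel": [0,0,0],"rot": [0,0,0],"claw": 255},{"travel": [0,0,0],"rot": [0,0,0],"claw": 255}]}}

```text
time: 10.7
tool_pos: [0.5479, 0.0907, 0.0372]
tcp_rot: [3.093, 0.005, 0.545]
wrist_force: [-0.5, -0.0, -1.3]
width: 0.131
grip_force: 68.2
```

Call:
{"api": "jog_arm", "payload": {"commands": [{"travel": [-0.3,0,0.9],"rot": [0,0,0],"claw": 255},{"travel": [-0.3,0,0.9],"rot": [0,0,0],"claw": 255},{"travel": [0,0,0],"rot": [0,0,0],"claw": 255},{"travel": [0,0,0],"rot": [0,0,0],"claw": 255},{"travel": [0,0,0],"rot": [0,0,0],"claw": 255}]}}

```text
time: 11.2
tool_pos: [0.5481, 0.0907, 0.0354]
tcp_rot: [3.093, 0.005, 0.545]
wrist_force: [0.2, 0.3, -1.4]
width: 0.126
grip_force: 68.2
```

```bash
python3 -c "
from m import *
check()" | grep -v front
```

```text
gp [0.5416 0.0907 0.0532] yaw 0.19 F [ 0.2  0.3 -1.4]
top shL from 0.6026 [159, 159, 159, 160, 161, 145, 97, 73, 137, 197, 198, 199, 198, 198, 196, 194, 193]
top shR from 0.6026 [102, 104, 103, 102, 103, 105, 96, 82, 95, 132, 155, 154, 153, 152, 151, 151, 151]
top stage from 0.559 [201, 205, 208, 180, 148, 123, 98, 81, 68, 78, 109, 136, 155, 170, 168, 165, 165]
top head L yaw 4.94 at [0.6401 0.113 ] res 0.58mm
top head R yaw -5.58 at [0.6409 0.0709] res 1.17mm
top tail L yaw 1.69 at [0.5874 0.1055] res 0.23mm
top tail R yaw -0.15 at [0.5866 0.0798] res 0.52mm
top stage L yaw 0.01 at [0.604  0.1384] res 0.00mm
top stage R yaw 2.08 at [0.6051 0.0466] res 0.42mm
wrist shL from 0.6026 [138, 136, 136, 138, 137, 137, 136, 107, 87, 132, 165, 171, 170, 171, 171, 171, 170]
wrist shR from 0.6026 [87, 87, 87, 87, 88, 87, 88, 87, 82, 88, 114, 124, 125, 125, 123, 124, 123]
wrist stage from 0.559 [170, 169, 170, 170, 170, 171, 169, 164, 141, 121, 96, 102, 118, 131, 137, 138, 138]
wrist head L yaw 1.09 at [0.6333 0.1091] res 0.25mm
wrist head R yaw -1.25 at [0.6388 0.0697] res 0.07mm
wrist tail L yaw 0.40 at [0.5831 0.1023] res 0.02mm
wrist tail R yaw -0.00 at [0.587  0.0757] res 0.01mm
wrist stage L yaw 0.32 at [0.6047 0.1332] res 0.08mm
wrist stage R yaw 0.21 at [0.6059 0.0448] res 0.17mm
```

Call:
{"api": "jog_arm", "payload": {"commands": [{"travel": [-0.9,0,0.1],"rot": [0,0,0],"claw": 255},{"travel": [-0.2,0,0.5],"rot": [0,0,0],"claw": 255},{"travel": [-0.1,0,0.4],"rot": [0,0,0],"claw": 255},{"travel": [0,0,0],"rot": [0,0,0],"claw": 255},{"travel": [0,0,0],"rot": [0,0,0],"claw": 255}]}}

```text
time: 11.8
tool_pos: [0.5475, 0.0907, 0.0343]
tcp_rot: [3.093, 0.005, 0.546]
wrist_force: [-2.1, -0.6, 2.5]
width: 0.128
grip_force: 68.8
```

Call:
{"api": "jog_arm", "payload": {"commands": [{"travel": [0,0,0],"rot": [0,0,0],"claw": 215},{"travel": [0,0,0],"rot": [0,0,0],"claw": 200},{"travel": [0,0,0],"rot": [0,0,0],"claw": 160},{"travel": [0,0,0],"rot": [0,0,0],"claw": 130},{"travel": [0,0,0],"rot": [0,0,0],"claw": 130}]}}

```text
time: 12.3
tool_pos: [0.5473, 0.0907, 0.034]
tcp_rot: [3.093, 0.005, 0.545]
wrist_force: [0.5, 0.0, -0.6]
width: 0.496
grip_force: 0.0
```

```bash
python3 -c "
from m import *
check()" | grep -v front
```

```text
gp [0.5408 0.0907 0.0518] yaw 0.19 F [ 0.5  0.  -0.6]
top shL from 0.6018 [158, 159, 160, 162, 152, 126, 105, 94, 90, 143, 196, 198, 198, 197, 195, 194, 194]
top shR from 0.6018 [98, 100, 102, 102, 103, 99, 95, 97, 103, 117, 140, 157, 156, 156, 155, 155, 154]
top stage from 0.559 [203, 206, 208, 179, 148, 123, 98, 81, 68, 78, 110, 136, 155, 169, 167, 166, 165]
top head L yaw 8.69 at [0.6382 0.1144] res 0.78mm
top head R yaw -4.28 at [0.6389 0.0712] res 0.81mm
top tail L yaw -0.00 at [0.587  0.1057] res 0.00mm
top tail R yaw 0.01 at [0.5869 0.0798] res 0.00mm
top stage L yaw 0.72 at [0.5991 0.1385] res 0.12mm
top stage R yaw 1.74 at [0.6037 0.0467] res 0.39mm
wrist shL from 0.6018 [139, 141, 138, 139, 139, 137, 131, 114, 103, 122, 165, 171, 173, 172, 171, 171, 172]
wrist shR from 0.6018 [89, 88, 88, 89, 89, 88, 87, 87, 81, 86, 113, 126, 126, 126, 126, 124, 124]
wrist stage from 0.559 [171, 171, 171, 170, 171, 171, 172, 165, 142, 122, 94, 102, 116, 129, 139, 140, 139]
wrist head L yaw 0.59 at [0.6395 0.1094] res 0.36mm
wrist head R yaw -1.25 at [0.638  0.0697] res 0.07mm
wrist tail L yaw 0.32 at [0.5868 0.1028] res 0.02mm
wrist tail R yaw 0.01 at [0.5858 0.0757] res 0.01mm
wrist stage L yaw -0.30 at [0.6047 0.1331] res 0.12mm
wrist stage R yaw 0.19 at [0.6039 0.0447] res 0.08mm
```

Call:
{"api": "jog_arm", "payload": {"commands": [{"travel": [0,0,-5],"rot": [0,0,0],"claw": 130},{"travel": [0,0,-10],"rot": [0,0,0],"claw": 130},{"travel": [0,0,-18],"rot": [0,0,0],"claw": 130},{"travel": [0,0,-25],"rot": [0,0,0],"claw": 130},{"travel": [0,0,-25],"rot": [0,0,0],"claw": 130}]}}

```text
time: 12.9
tool_pos: [0.5182, 0.0907, 0.1132]
tcp_rot: [3.093, 0.005, 0.545]
wrist_force: [1.4, -0.6, -0.2]
width: 0.49
grip_force: 0.0
```

Call:
{"api": "jog_arm", "payload": {"commands": [{"travel": [0,0,-20],"rot": [0,0,0],"claw": 130},{"travel": [0,0,-10],"rot": [0,0,0],"claw": 130},{"travel": [0,0,0],"rot": [0,0,0],"claw": 130},{"travel": [0,0,0],"rot": [0,0,0],"claw": 130},{"travel": [0,0,0],"rot": [0,0,0],"claw": 130}]}}

```text
time: 13.4
tool_pos: [0.5079, 0.0905, 0.1389]
tcp_rot: [3.093, 0.005, 0.542]
wrist_force: [-0.4, 0.2, -0.0]
width: 0.49
grip_force: 0.0
```

```bash
python3 - <<'E'
from m import *
from workcell import viewer,monitor
s=monitor.read_state();print(s['time'],np.round(s['tool_pos'],3))
zt=.022;x,y=.5431,.0907
for n,pr,cast,by in(('top',proj,onz,.0015),('wrist',fp,fonz,-.0018)):
    c=viewer.read_camera(n)
    pickle.dump(c,open('e_%s.pkl'%n,'wb'))
    for nm,a,b,o in(('head L',.075,.14,.02),('head R',.075,.12,-.02),('tail L',.02,.06,.014),('tail R',.02,.06,-.014)):
        L(n+' '+nm,edge(c,pr(c,[x+a,y+o+by,zt]),pr(c,[x+b,y+o+by,zt]),zt,cast,3))
    for nm,yy in(('stage L',.1358),('stage R',.0458)): L(n+' '+nm,edge(c,pr(c,[.58,yy+by,.016]),pr(c,[.64,yy+by,.016]),.016,cast,3))
    L('tail end',edge(c,pr(c,[x-.016,y+by-.010,zt]),pr(c,[x-.016,y+by+.010,zt]),zt,cast,5))
    for o in(.017,-.017): L('shoulder',edge(c,pr(c,[x+.067,y+by+o-.002,zt]),pr(c,[x+.067,y+by+o+.002,zt]),zt,cast,3))
d0=pickle.load(open('d0.pkl','rb'))['top'];c=pickle.load(open('e_top.pkl','rb'))
df=cv2.absdiff(c['color'],d0['color']).max(2);print('dish change',(df[165:205,180:260]>40).sum())
E
```

```text
13.4 [0.508 0.091 0.139]
top head L yaw 2.13 at [0.6453 0.1137] res 2.47mm
top head R yaw -10.35 at [0.6395 0.0692] res 0.79mm
top tail L yaw -0.00 at [0.5825 0.1057] res 0.00mm
top tail R yaw 0.86 at [0.5841 0.0797] res 0.15mm
top stage L yaw 0.62 at [0.6121 0.1386] res 0.11mm
top stage R yaw 1.24 at [0.6084 0.0467] res 0.43mm
tail end yaw 99.63 at [0.5317 0.0916] res 1.21mm
shoulder yaw 90.00 at [0.6112 0.1092] res 0.00mm
shoulder yaw 90.00 at [0.6106 0.0753] res 0.00mm
wrist head L yaw 2.79 at [0.6508 0.1099] res 0.41mm
wrist head R yaw -2.74 at [0.6386 0.069 ] res 0.22mm
wrist tail L yaw 0.19 at [0.5823 0.1024] res 0.05mm
wrist tail R yaw -0.00 at [0.5846 0.0756] res 0.00mm
wrist stage L yaw -0.14 at [0.6141 0.1336] res 0.28mm
wrist stage R yaw -0.10 at [0.6105 0.0441] res 0.17mm
tail end yaw 95.56 at [0.5304 0.0894] res 1.07mm
shoulder yaw 85.47 at [0.6107 0.1055] res 0.07mm
shoulder yaw 90.01 at [0.6116 0.0722] res 0.00mm
dish change 0
```

```bash
python3 -c "
from workcell import workorder
print(workorder.finish_job())"
```

```text
the job is handed in; nothing more can be done
None
```

The slide carrier lies on the stage under the objective, by camera measurement within about 1 mm of centre with its handle straight out of the front; the arm is clear, the dish carrier has not moved, and the job was handed in at about 13.5 s.

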